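# Fit the tube head on the vortex mixer and run it in touch mode

### The job

Set the vortex mixer to touch mode by pressing down the red end of its rocker, and fit the blue tube head on the mixer's splined drive: take it by its white grip, turn it until the splines mesh and slide it fully home without forcing it. Press the head down against the spring so that the touch switch closes, and finish while still holding it pressed down; leave the other things on the bench where they are.

Things in the scene. Friction and masses are not known exactly. Their poses are not given: they have to be found in the camera images.
- mixer: vortex mixer, a cream box with grey foot and blue deck, 180 (x) by 126 (y) by 100 mm tall, fixed to the bench. Origin: centre of its underside on the bench, z up. Its -x end is the front (speed knob on the front face, rocker switch on the deck); the splined drive stands on the deck 32 mm to +x of the origin, the rocker 58 mm to -x.
- drive (a joint): sprung vertical travel of the splined drive, m: 0 = up, 0.006 = bottomed. The touch switch is closed (mixer runs) from 0.003 on. It starts to sink at about 8 N, is 3 mm down at 10 N and bottoms at 11 N (the head's weight counted in), so the head's weight alone does not move it; it springs up when let go. It also sinks if an unmeshed head is pressed on it. The drive does not turn.
- drive_seat (a point): Centre of the top face of the drive's aluminium flange (54 mm across), 127 mm above the bench when up; it sinks with the drive; axes as the mixer's. From it stands a steel stub with a cone tip, 18 mm tall, 29 mm across its six splines; each spline is 4.4 mm wide with a ridged top, and they point along the point's +x axis and every 60 degrees from it.
- rocker (a joint): angle of the rocker switch, rad: 0 = off (red front end up), 0.36 = touch mode (red front end fully down); it counts as touch mode beyond 0.25. It stays where it is left; about 3 N on the red end turns it.
- rocker_press (a point): centre of the red patch on the front end of the rocker's top face, the place to press straight down; the black, shallow V shaped rocker is 38 mm (along mixer x) by 24 mm. At the start this point is about 112 mm above the bench and it sinks about 5 mm when pressed. The drive stub stands 100 mm farther to the mixer's +x and rises to 145 mm above the bench.
- tube_head: Tube-holder head, loose, 0.18 to 0.33 kg, 92 mm tall, upright on the bench. Origin: centre of its underside, z up. White round skirt 51 mm across (height 0 to 21 mm), blue disc 75 mm across (21 to 39 mm), six capped tubes on a circle of 27 mm radius (caps up to 48 mm; the one on the head's +x axis is red, the next ones yellow, every 60 degrees), a white grip in the middle.
- head_grip (a point): Point inside the head's white upright grip, on the head's axis, 74 mm above the head's underside; axes as the head's. The grip is flat-sided, 28 mm along x by 15 mm along y, and reaches from 39 to 92 mm above the underside. Pinch it across its 15 mm, with the fingertips above the tube caps (48 mm).
- head_socket (a point): Centre of the head's open underside, same point and axes as the head's origin. The socket in the skirt has six inner teeth; the six slots between them lie directly under the six tubes, about 1 mm play each side: it meshes whenever tubes point the same way as splines (every 60 degrees, within about 5). Home, this point is at drive_seat; not meshed, the head stands 13 to 16 mm higher on the splines.
- cup_head: bystander: spare grey rubber cup head, 48 mm across, 32 mm tall, origin at the centre of its underside
- tube_rack: bystander: orange tube rack with coloured caps, 70 by 180 mm, 52 mm tall, origin at the centre of its underside
- filter_flask: bystander: conical glass filter flask with cork and white funnel, 110 mm across at the base, 250 mm tall, origin at the centre of its underside
- reagent_bottle: bystander: brown glass bottle with blue cap, 64 mm across, 130 mm tall, origin at the centre of its underside
Mind the look-alikes: they are no part of the job. What is meant by the tube_head is not pink or turquoise, and is the larger of those in its own colour.

How it is judged:
At the end, for the whole second after the job is handed in: Rocker beyond 0.25 rad (touch mode); head meshed and home on the drive (underside within 3 mm of the flange, within 4 mm of the axis, within 4 degrees of upright), at rest, fingers still on it and the drive pressed down by more than 3 mm, through the last second (value of joint rocker above 0.25 rad and value of joint drive above 0.003 m and z of tube_head in the frame of drive_seat between -0.003 and 0.003 m and horizontal distance between tube_head and drive_seat below 0.004 m and angle between tube_head's own z axis and vertical below 0.07 rad and contact force between the fingers and tube_head above 2 N and linear speed of tube_head below 0.02 m/s); the arm keeps its last pose, push and grip.
It fails at once if the head is forced on the drive (over 60 N between them) (contact force between tube_head and mixer above 60 N).
It fails at once if another thing on the bench is shifted by more than 30 mm (distance of any of cup_head, tube_rack, filter_flask, reagent_bottle from where it was at the start of the episode above 0.03 m).
It also fails if it takes over 51 s, if anything falls off the work surface, if the arm or the gripper's body presses on something with over 40 N, if the wrist force passes 120 N, or if a joint passes its speed limit or range.

### The arm

A 6-joint arm with a two-finger parallel gripper is mounted at the origin on the work surface. World frame = base frame: x ahead of the robot, y to its left, z up, the work surface at z = 0. Lengths are in m, angles in rad, forces in N, time in s.
With the tool pointing down it reaches from about 0.325 to 0.85 m from the base axis. Payload 4.4 kg.
Tool frame: the origin (TCP) lies on the centre line of the jaws, within the pads' length; the fingertips stand ctrl.nose_length ahead of it and the grasp point (between the pads) lies 3 mm ahead of it (ctrl.nose_length is the distance from the TCP to the fingertips, in m); z points along the fingers, y is the direction in which the jaws open and shut (so a half turn about z gives the same grasp; the last joint's range is limited). The gripper opens to 94 mm and grips with 3 to 60 N. Pads are 16 mm wide; open, the fingers measure 119 mm over their backs; the gripper's body (75 mm by 177 mm) begins 78 mm behind the grasp point.
Start: joints at [0.986, 0.207, 1.542, -0, 1.393, -0.15], TCP at [0.242, 0.521, 0.199] pointing down, gripper open.
Joint ranges: [-2.73, 2.73], [-0.86, 2.22], [0.23, 2.46], [-1.11, 4.25], [0.08, 2.63], [-2.82, 2.82]. Speed limits (rad/s): [2.79, 2.79, 3.14, 3.14, 3.14, 3.14].

### API

Orientations are given as a unit quaternion [w, x, y, z].
In Python, from bench import ctrl, viewer gives the robot as it stands.
- The arm moves only by the shell command python3 -m crank 'ROWS' [OPENING]. ROWS is a JSON object of lists of equal length, an entry for each row: "xyz": the shift along the tool's x, y, z in cm, a list of three; "twist": the turn, a rotation vector about the tool's x, y, z in degrees, a list of three. In form: {"xyz": [[x, y, z], ...], "twist": [[ax, ay, az], ...]}. A call has exactly 8 rows; each row is the pose to reach, as a shift and turn from the pose commanded when the call began, along the tool's axes at that moment; what a row does not reach only later rows make up. A row lasts 1/8 s, in which the tool goes at most 62.5 mm and 10.7 degrees, less where a joint would pass 70% of its speed; a pose out of reach is approached as far as the arm can. A call with a gripper value outside its range is refused whole. OPENING is the opening, from 0 (shut) to 1 (fully open), set as the call begins (- or left out, the last holds). The fingers move at their own pace and stop on an object; the grip force is fixed at half the most. Time passes only in rows, so rows that repeat a pose let the fingers close, or fill a call up. It gives the time, the measured TCP pose, the force and the opening at its end, in the units of the state.
- ctrl.sense(): the state, without advancing time (a new reading comes with each control period).
- viewer.grab_frame(name): name is "side" or "top" or "wrist"; returns the picture (400x640x3 uint8, red, green, blue); there is no depth.
- viewer.get_calibration(name): a dict with "camera_matrix" (3x3 intrinsics, pixels), "view" (4x4, takes a point from world to camera coordinates); the wrist camera has in their place "tool_from_camera" (4x4, takes a point from camera to tool coordinates, whose origin is the TCP and whose axes are the flange's). Camera axes: x right, y down, z forward; pixel columns grow to the right and rows downward; lengths in m; the calibration is good to about 2 mm. A picture is of the moment at which its call begins: read the wrist's pose just before it. get_calibration takes no time and is no camera call.
- ctrl.finish_job(): hands the job in, once; it reports no verdict.
The state is a dict: "time": time; "joints": joint angles; "joint_velocities": joint speeds; "joint_efforts": joint torques, N m; "eef_pos": TCP position; "tcp_rot": TCP orientation; "force": force on the tool from outside, world axes, zero at the start; "moment": the same for the moment, N m; "width": opening from 0.0 (shut) to 1.0 (fully open).
Only numpy, scipy, OpenCV 4.12 (cv2) and the standard library are available. Lean on these libraries where they do the work, as an engineer would, in place of code of your own. Each camera call takes 0.05 s, during which the arm holds its last target.

## Working session

There is one attempt and no reset: what is moved stays moved. The work goes in short steps, Python scripts to look and compute and a shell command to move; the robot and the scene stay as the last step left them, time stands still between calls to the robot, and variables do not carry over. Pictures are saved under pics/ and viewed, and the job is handed in when it is done.

```bash
ls; mkdir -p pics
python3 - <<'E'
from bench import ctrl, viewer
import cv2
print(ctrl.sense()); print(ctrl.nose_length)
for n in ["side","top","wrist"]:
    f=viewer.grab_frame(n); cv2.imwrite(f"pics/{n}0.png",f[:,:,::-1]); print(n,viewer.get_calibration(n))
E
```

```text
pics
{'time': 0.0, 'joints': array([ 9.85465641e-01,  2.07381796e-01,  1.54290360e+00,  1.63020153e-05,
        1.39348269e+00, -1.50507991e-01]), 'joint_velocities': array([ 1.62870470e-03, -1.15404803e-03,  9.78593877e-04,  8.56077496e-05,
        1.59132368e-03, -1.91291425e-03]), 'joint_efforts': array([ 2.64619388e-06, -3.70876157e+01, -2.81416172e+01,  6.99043740e-02,
        3.62235052e-02, -1.66988521e-04]), 'eef_pos': array([0.24178564, 0.52082178, 0.19793639]), 'tcp_rot': array([-3.98709860e-04,  2.15703920e-01,  9.76458210e-01, -1.01204103e-03]), 'force': array([-0.02323528, -0.5240546 ,  0.81761997]), 'moment': array([ 0.01492801,  0.01116516, -0.00407543]), 'width': 0.9989862559791564}
0.022
side {'camera_matrix': array([[379.63364228,   0.        , 314.78058815],
       [  0.        , 379.63364228, 198.18418475],
       [  0.        ,   0.        ,   1.        ]]), 'view': array([[ 0.98090904, -0.19386292, -0.01531713, -0.55261319],
       [-0.15546498, -0.73442535, -0.66064366,  0.17210893],
       [ 0.11682502,  0.65041262, -0.75054336,  1.00859464],
       [ 0.      
[... 317 characters left out ...]
7316636, -0.22926106,  0.58029466],
       [ 0.22912318, -0.010386  , -0.97334203,  1.2357403 ],
       [ 0.        ,  0.        ,  0.        ,  1.        ]])}
wrist {'camera_matrix': array([[302.39482144,   0.        , 322.96658534],
       [  0.        , 302.39482144, 203.1564955 ],
       [  0.        ,   0.        ,   1.        ]]), 'tool_from_camera': array([[ 3.68350098e-04, -9.65300211e-01, -2.61142425e-01,
         7.59083274e-02],
       [ 9.99999465e-01,  6.07884661e-04, -8.36483352e-04,
        -2.72498997e-04],
       [ 9.66202031e-04, -2.61141978e-01,  9.65299919e-01,
        -1.85103030e-01],
       [ 0.00000000e+00,  0.00000000e+00,  0.00000000e+00,
         1.00000000e+00]])}
```

View pics/side0.png

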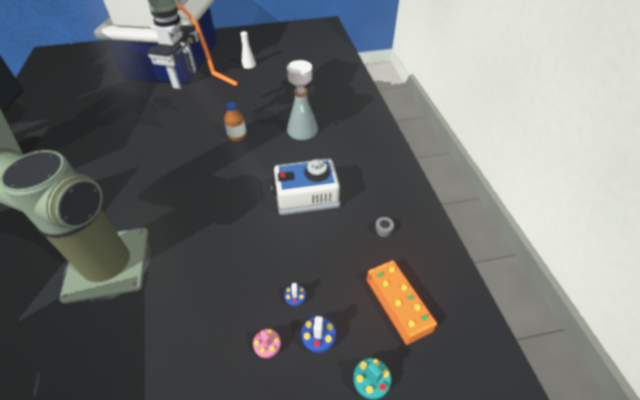

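View pics/top0.png

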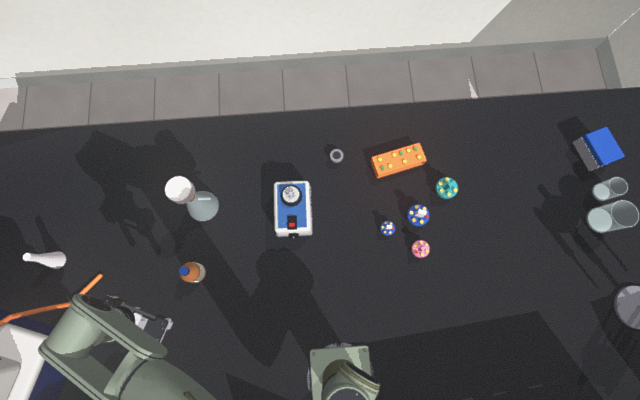

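View pics/wrist0.png

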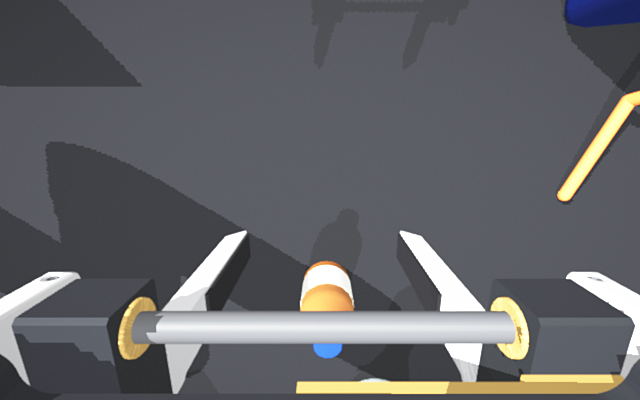

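Run:
```python
import cv2
t=cv2.imread("pics/top0.png"); s=cv2.imread("pics/side0.png")
cv2.imwrite("pics/tm.png",cv2.resize(t[170:250,260:330],None,fx=8,fy=7.5*8/7.5,interpolation=cv2.INTER_CUBIC)[:600])
cv2.imwrite("pics/th.png",cv2.resize(t[195:265,370:440],None,fx=8,fy=8,interpolation=cv2.INTER_CUBIC))
cv2.imwrite("pics/sm.png",cv2.resize(s[150:220,265:350],None,fx=8,fy=8,interpolation=cv2.INTER_CUBIC))
cv2.imwrite("pics/sh.png",cv2.resize(s[275:365,240:345],None,fx=6,fy=6,interpolation=cv2.INTER_CUBIC))
```

```text
(no output)
```

View pics/tm.png

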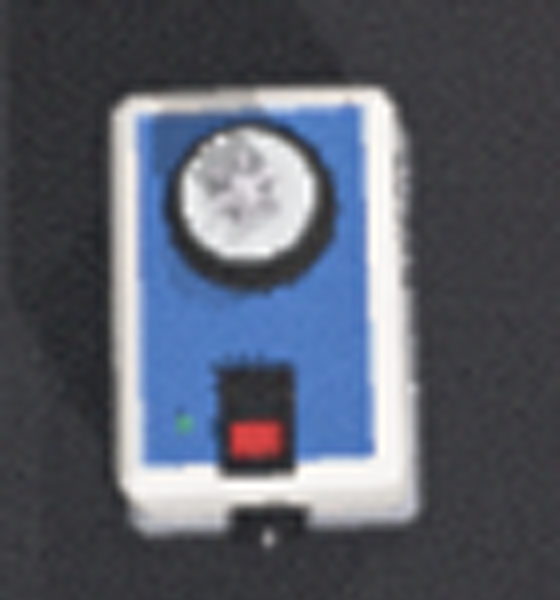

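View pics/th.png

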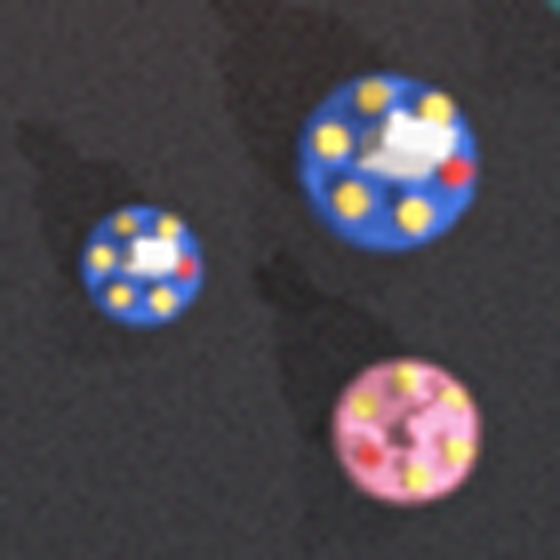

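View pics/sm.png

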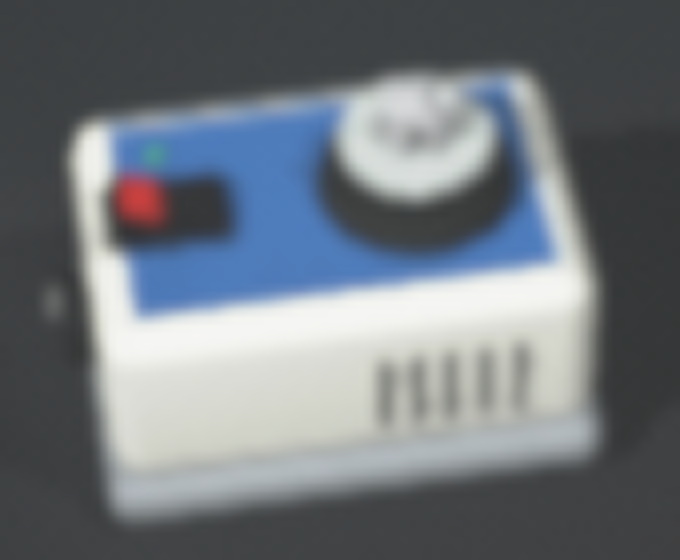

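View pics/sh.png

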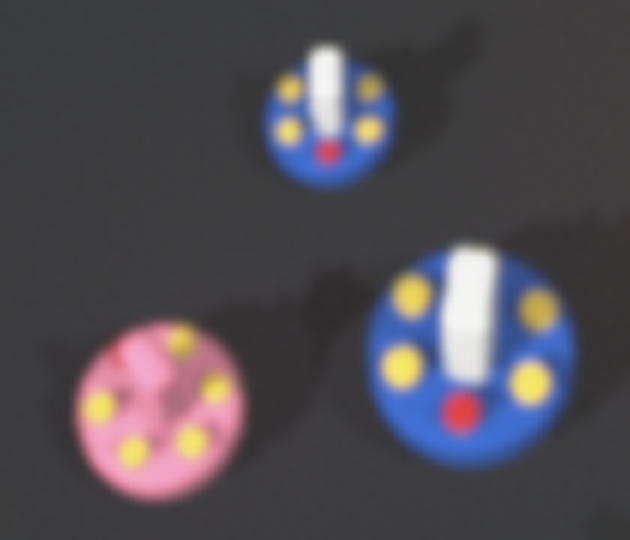

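```bash
cat > h.py <<'E'
import numpy as np, cv2
from bench import ctrl, viewer
from scipy.spatial.transform import Rotation as R
def pose(s):
    T=np.eye(4); q=s["tcp_rot"]; T[:3,:3]=R.from_quat([q[1],q[2],q[3],q[0]]).as_matrix(); T[:3,3]=s["eef_pos"]; return T
def cam(name,s=None):
    c=viewer.get_calibration(name)
    if name=="wrist": return c["camera_matrix"], np.linalg.inv(pose(s)@c["tool_from_camera"])
    return c["camera_matrix"], c["view"]
def back(K,V,uv,z):
    C=np.linalg.inv(V); d=C[:3,:3]@np.linalg.inv(K)@np.array([uv[0],uv[1],1.]); o=C[:3,3]
    return o+d*(z-o[2])/d[2]
def proj(K,V,p):
    q=K@(V@np.append(p,1))[:3]; return q[:2]/q[2]
E
python3 - <<'E'
from h import *
K,V=cam("top"); g=lambda u,v,x0,y0,f:(x0+(u+.5)/f-.5,y0+(v+.5)/f-.5)
print("T flange",back(K,V,g(250,195,260,170,8),.127),"red",back(K,V,g(257,440,260,170,8),.112))
print("deck corners",[back(K,V,g(u,v,260,170,8),.1).round(3) for u,v in [(138,112),(360,105),(372,455),(145,465)]])
caps=[back(K,V,g(u,v,370,195,8),.048) for u,v in [(457,173),(435,108),(373,97),(330,141),(350,201),(413,216)]]
print("caps ctr",np.mean(caps,0)); 
for c in caps: d=c-np.mean(caps,0); print(np.hypot(*d[:2]),np.degrees(np.arctan2(d[1],d[0])))
K,V=cam("side")
print("S flange",back(K,V,g(415,140,265,150,8),.127),"red",back(K,V,g(140,202,265,150,8),.112))
caps=[back(K,V,g(u,v,240,275,6),.048) for u,v in [(462,411),(531,383),(538,309),(411,296),(402,366)]]
c0=(caps[1]+caps[2]+caps[3]+caps[4])/4;print("caps ctr",c0)
for c in caps: d=c-c0; print(np.hypot(*d[:2]),np.degrees(np.arctan2(d[1],d[0])))
s=ctrl.sense();print(pose(s).round(3))
E
```

```text
T flange [0.59245798 0.11974842 0.127     ] red [0.49403122 0.12362629 0.112     ]
deck corners [array([0.639, 0.167, 0.1  ]), array([0.635, 0.074, 0.1  ]), array([0.486, 0.078, 0.1  ]), array([0.489, 0.171, 0.1  ])]
caps ctr [ 0.50883713 -0.30722089  0.048     ]
0.027880331175156873 -109.80134427963651
0.028370094650398466 -46.8483625449185
0.026693197087706576 11.157854633965044
0.027335973929832183 72.01312504080965
0.027570258858300913 130.97076283355847
0.026988591991268223 -169.2087924706027
S flange [0.59229524 0.11256283 0.127     ] red [0.49531144 0.11750485 0.112     ]
caps ctr [ 0.50965318 -0.31162466  0.048     ]
0.0266383449865964 -107.93183973158952
0.027289729532504976 -48.55436106660266
0.027100957146058233 12.137942882977795
0.02702458213775833 132.63766979095826
0.026748258455983484 -168.9577914101233
[[-0.907  0.421 -0.001  0.242]
 [ 0.421  0.907 -0.001  0.521]
 [ 0.    -0.002 -1.     0.198]
 [ 0.     0.     0.     1.   ]]
```

```bash
cat >> h.py <<'E'
def rows(target,psi):
    """shift (cm, tool axes) & twist z (deg) from current measured pose to world target with tool y at psi deg, tool straight down"""
    s=ctrl.sense();T=pose(s)
    Rt=np.c_[[np.cos(np.radians(psi+90)),np.sin(np.radians(psi+90)),0],[np.cos(np.radians(psi)),np.sin(np.radians(psi)),0],[0,0,-1]]
    d=T[:3,:3].T@(np.array(target)-T[:3,3])*100
    w=R.from_matrix(T[:3,:3].T@Rt).as_rotvec(degrees=True)
    print("t",s["time"],"xyz",d.round(2),"twist",w.round(2),"F",s["force"].round(1),"w",round(s["width"],3))
E
python3 - <<'E'
from h import *
K,V=cam("top")
print("flask",back(K,V,(203,213),.0),"funnel",back(K,V,(180,188),.25),"bottle",back(K,V,(195,272),0.06))
K,V=cam("side")
print("flask",back(K,V,(303,130),.0),"bottle",back(K,V,(236,132),0.03))
rows([.489,.118,.25],88)
E
```

```text
flask [0.57842335 0.44496773 0.        ] funnel [0.60371196 0.43549084 0.25      ] bottle [0.36923838 0.45327744 0.06      ]
flask [0.60708592 0.43978602 0.        ] bottle [0.372496   0.44099983 0.03      ]
t 0.15 xyz [-39.39 -26.15  -5.15] twist [ -0.1   -0.03 -22.91] F [ 0.2  0.3 -0.7] w 1.003
```

```bash
python3 -m crank '{"xyz":[[-3,-2,-3],[-8,-5,-5],[-14,-9,-5.1],[-20,-13,-5.1],[-26,-17,-5.1],[-32,-21,-5.1],[-37,-24.5,-5.1],[-39.4,-26.1,-5.1]],"twist":[[0,0,-3],[0,0,-6],[0,0,-9],[0,0,-12],[0,0,-15],[0,0,-18],[0,0,-21],[0,0,-22.9]]}' 0
python3 - <<'E'
from h import *
s=ctrl.sense(); f=viewer.grab_frame("wrist"); cv2.imwrite("pics/w1.png",f[:,:,::-1]); np.save("pics/w1.npy",pose(s)); print(pose(s).round(4),s["time"])
E
```

```text
time: 1.15
eef_pos: [0.4885, 0.1198, 0.2499]
tcp_rot: [0.0, 0.017, 1.0, 0.0]
force: [-0.4, 1.0, 0.1]
width: 0.188
[[-9.994e-01  3.400e-02  1.000e-04  4.885e-01]
 [ 3.400e-02  9.994e-01  3.000e-04  1.198e-01]
 [-1.000e-04  3.000e-04 -1.000e+00  2.499e-01]
 [ 0.000e+00  0.000e+00  0.000e+00  1.000e+00]] 1.15
```

View pics/w1.png

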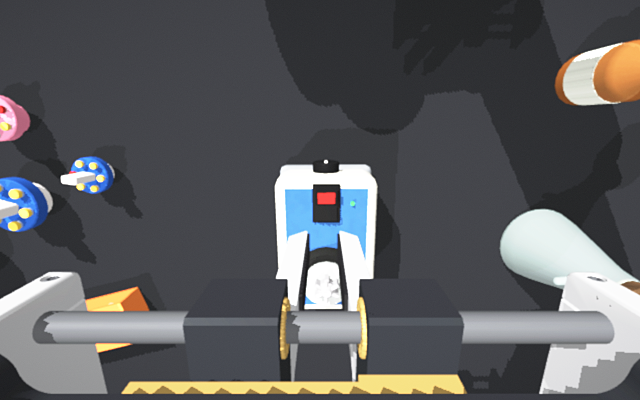

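Run:
```python
import cv2
t=cv2.imread("pics/w1.png")
cv2.imwrite("pics/w1c.png",cv2.resize(t[155:315,265:390],None,fx=5,fy=5,interpolation=cv2.INTER_CUBIC)[:600])
```

```text
(no output)
```

View pics/w1c.png

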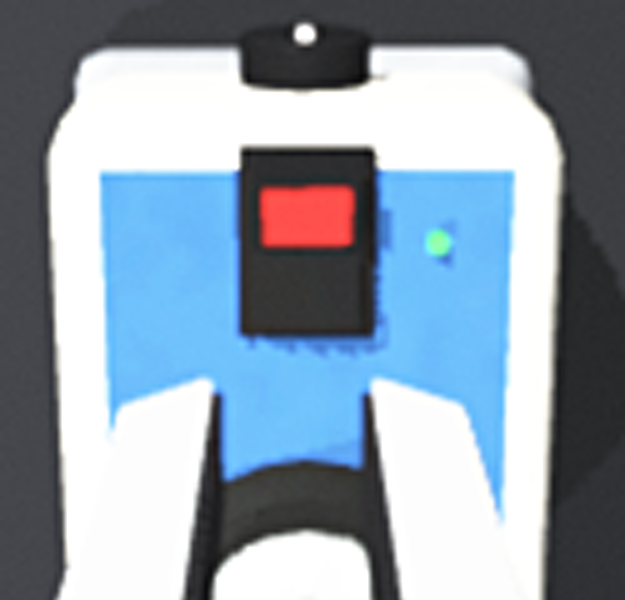

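Run:
```python
from h import *
c=viewer.get_calibration("wrist");K=c["camera_matrix"];V=np.linalg.inv(np.load("pics/w1.npy")@c["tool_from_camera"])
g=lambda u,v:(265+(u+.5)/5-.5,155+(v+.5)/5-.5)
p=back(K,V,g(307,215),.112);print("red",p)
a,b=back(K,V,g(101,172),.1),back(K,V,g(513,172),.1);print(a,b,np.degrees(np.arctan2(*(b-a)[1::-1]))-90)
# rocker outline at ~z .108
print([back(K,V,g(u,v),.108).round(4) for u,v in [(242,150),(375,150),(372,334),(242,334)]])
ps=np.radians(-1.95); print("drive from red",p[:2]+.1*np.array([np.cos(ps),np.sin(ps)]))
r=p+np.array([-.003,0,0]); rows([r[0],r[1],.112+.022+.012],88); rows([r[0],r[1],.105+.022],88)
```

```text
red [0.49350304 0.12253103 0.112     ]
[0.48490194 0.07619652 0.1       ] [0.48804297 0.16953154 0.1       ] -1.9274631856541191
[array([0.4793, 0.1087, 0.108 ]), array([0.4803, 0.138 , 0.108 ]), array([0.5229, 0.1365, 0.108 ]), array([0.5219, 0.1069, 0.108 ])]
drive from red [0.59344513 0.11912829]
t 1.2 xyz [ 0.25  1.03 10.38] twist [-0.35  0.19 -0.29] F [ 3.  -3.9  0.2] w 0.141
t 1.2 xyz [ 0.25  1.04 12.28] twist [-0.35  0.19 -0.29] F [ 3.  -3.9  0.2] w 0.141
```

```bash
python3 -m crank '{"xyz":[[0,0,2],[0,0,4],[0,0,6],[0,0,7],[0,0,7],[0,0,7],[0,0,7],[0,0,7]],"twist":[[0,0,0],[0,0,0],[0,0,0],[0,0,0],[0,0,0],[0,0,0],[0,0,0],[0,0,0]]}' 0
python3 - <<'E'
from h import *
s=ctrl.sense(); f=viewer.grab_frame("wrist"); cv2.imwrite("pics/w2.png",f[:,:,::-1]); np.save("pics/w2.npy",pose(s)); print(pose(s).round(4),s["time"]);print(ctrl.sense()["eef_pos"],ctrl.sense()["width"])
cv2.imwrite("pics/w2c.png",cv2.resize(f[135:285,265:390,::-1],None,fx=4,fy=4,interpolation=cv2.INTER_CUBIC))
E
```

```text
time: 2.2
eef_pos: [0.4883, 0.1217, 0.1807]
tcp_rot: [0.001, 0.018, 1.0, 0.0]
force: [0.2, -0.3, 1.3]
width: 0.009
[[-9.994e-01  3.510e-02  1.200e-03  4.883e-01]
 [ 3.510e-02  9.994e-01  1.000e-04  1.217e-01]
 [-1.200e-03  1.000e-04 -1.000e+00  1.807e-01]
 [ 0.000e+00  0.000e+00  0.000e+00  1.000e+00]] 2.2
[0.48822353 0.12172194 0.18054885] -0.0008905621889034944
```

View pics/w2c.png

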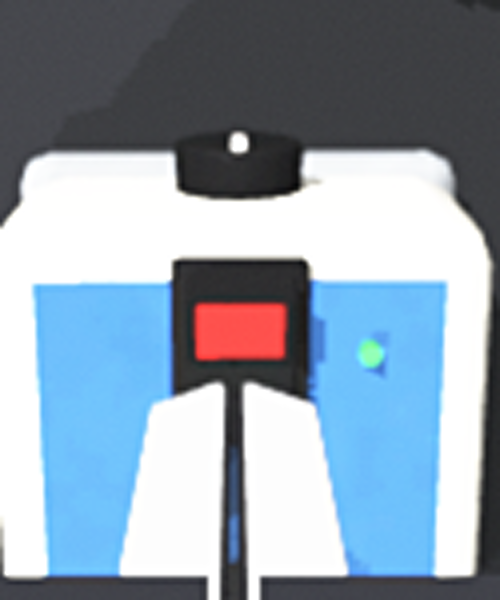

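Run:
```python
from h import *
c=viewer.get_calibration("wrist");K=c["camera_matrix"];V=np.linalg.inv(np.load("pics/w2.npy")@c["tool_from_camera"])
g=lambda u,v:(265+(u+.5)/4-.5,135+(v+.5)/4-.5)
p=back(K,V,g(240,331),.112);print("red",p)
a,b=back(K,V,g(34,284),.1),back(K,V,g(447,283),.1);print(a,b,np.degrees(np.arctan2(*(b-a)[1::-1]))-90)
ps=np.radians(-1.95); print("drive from red",p[:2]+.1*np.array([np.cos(ps),np.sin(ps)]))
rows([p[0]-.003,p[1],.105+.022],88)
```

```text
red [0.49395243 0.1225396  0.112     ]
[0.48494864 0.07587971 0.1       ] [0.48797649 0.17003462 0.1       ] -1.8418969339169848
drive from red [0.59389452 0.11913686]
t 2.25 xyz [-0.26  0.09  5.36] twist [ 0.01  0.05 -0.01] F [ 0.8 -0.2 -0.1] w -0.001
```

```bash
python3 -m crank '{"xyz":[[-0.2,0.1,2],[-0.3,0.1,3.8],[-0.3,0.1,4.2],[-0.3,0.1,4.5],[-0.3,0.1,4.8],[-0.3,0.1,5.1],[-0.3,0.1,5.3],[-0.3,0.1,5.4]],"twist":[[0,0,0],[0,0,0],[0,0,0],[0,0,0],[0,0,0],[0,0,0],[0,0,0],[0,0,0]]}' 0
python3 - <<'E'
from h import *
s=ctrl.sense(); print(s["force"],s["eef_pos"])
f=viewer.grab_frame("wrist"); cv2.imwrite("pics/w3.png",f[:,:,::-1][120:320,220:430])
E
```

```text
time: 3.25
eef_pos: [0.4909, 0.1226, 0.126]
tcp_rot: [0.0, 0.018, 1.0, 0.0]
force: [0.3, -0.3, -0.6]
width: 0.002
[ 0.27210681 -0.3435011  -0.61361516] [0.49094885 0.1225633  0.12602824]
```

View pics/w3.png

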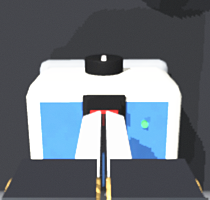

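```bash
python3 -m crank '{"xyz":[[0,0,0.1],[0,0,0.1],[0,0,0.2],[0,0,0.2],[0,0,0.3],[0,0,0.3],[0,0,0.3],[0,0,0.3]],"twist":[[0,0,0],[0,0,0],[0,0,0],[0,0,0],[0,0,0],[0,0,0],[0,0,0],[0,0,0]]}' 0
```

```text
time: 4.3
eef_pos: [0.491, 0.1226, 0.1231]
tcp_rot: [0.0, 0.018, 1.0, -0.0]
force: [1.0, 0.3, 0.3]
width: 0.004
```

Run:
```python
from h import *
f=viewer.grab_frame("wrist"); cv2.imwrite("pics/w4.png",cv2.resize(f[:,:,::-1][160:260,260:390],None,fx=6,fy=6,interpolation=cv2.INTER_CUBIC))
f=viewer.grab_frame("side"); cv2.imwrite("pics/s4.png",cv2.resize(f[:,:,::-1][130:220,240:360],None,fx=6,fy=6,interpolation=cv2.INTER_CUBIC))
print(ctrl.sense()["force"],ctrl.sense()["joint_efforts"])
```

```text
[-0.9796194  -0.41276792  0.19780339] [ 6.17875048e-04 -3.17896450e+01 -2.57791793e+01 -7.52574066e-03
  7.60462834e-02  3.04970705e-06]
```

View pics/w4.png

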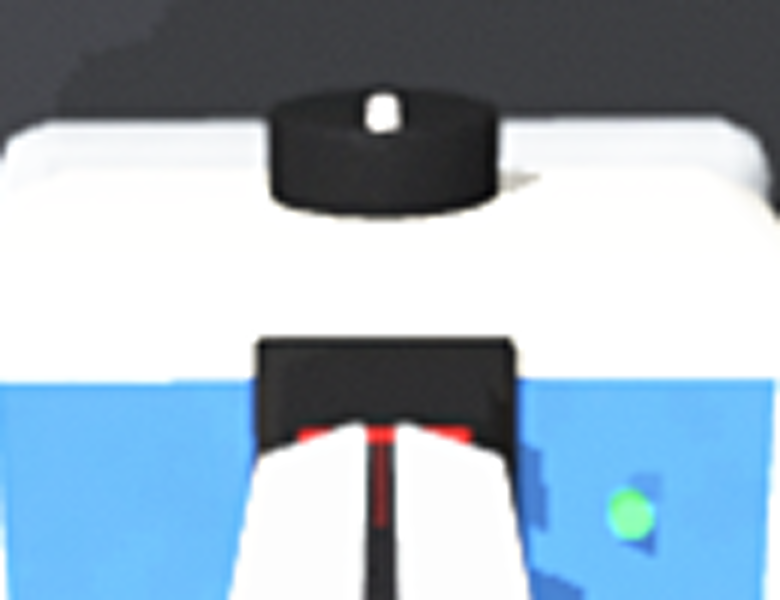

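View pics/s4.png

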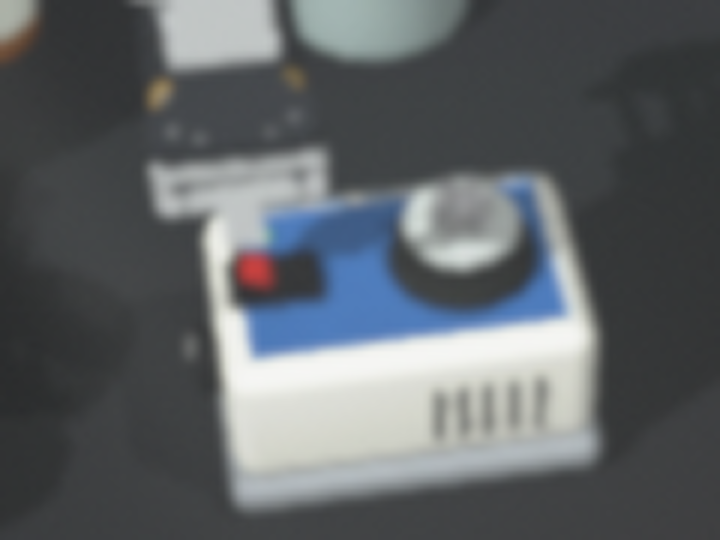

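Run:
```python
from h import *
s=ctrl.sense();T=pose(s);print(T.round(4))
for n in ("side","wrist"):
  K,V=cam(n,s)
  for z in (0,.01,.022):
    for x in (-.008,.008):
      for y in (-.0125,.0125):
        uv=proj(K,V,(T@[x,y,z,1])[:3]); o=(240,130) if n=="side" else (260,160)
        print(n,z,x,y,(uv.round(1)),((uv-o+.5)*6).round(0))
```

```text
[[-0.9994  0.0351  0.      0.491 ]
 [ 0.0351  0.9994  0.      0.1225]
 [-0.      0.     -1.      0.1231]
 [ 0.      0.      0.      1.    ]]
side 0 -0.008 -0.0125 [283.3 173.7] [263. 265.]
side 0 -0.008 0.0125 [282.3 167.5] [257. 228.]
side 0 0.008 -0.0125 [277.5 174.5] [228. 270.]
side 0 0.008 0.0125 [276.6 168.2] [223. 232.]
side 0.01 -0.008 -0.0125 [283.6 176.3] [264. 281.]
side 0.01 -0.008 0.0125 [282.6 170.1] [259. 243.]
side 0.01 0.008 -0.0125 [277.8 177. ] [230. 285.]
side 0.01 0.008 0.0125 [277.  170.8] [225. 248.]
side 0.022 -0.008 -0.0125 [283.9 179.3] [266. 299.]
side 0.022 -0.008 0.0125 [283.  173.1] [261. 262.]
side 0.022 0.008 -0.0125 [278.2 180. ] [232. 303.]
side 0.022 0.008 0.0125 [277.3 173.8] [227. 266.]
wrist 0 -0.008 -0.0125 [304.8 252.7] [272. 559.]
wrist 0 -0.008 0.0125 [342.5 252.7] [498. 559.]
wrist 0 0.008 -0.0125 [304.4 229.9] [269. 423.]
wrist 0 0.008 0.0125 [342.9 229.9] [500. 423.]
wrist 0.01 -0.008 -0.0125 [305.6 246.6] [277. 523.]
wrist 0.01 -0.008 0.0125 [341.6 246.6] [492. 523.]
wrist 0.01 0.008 -0.0125 [305.3 224.8] [275. 392.]
wrist 0.01 0.008 0.0125 [342.  224.9] [495. 392.]
wrist 0.022 -0.008 -0.0125 [306.5 240.1] [282. 484.]
wrist 0.022 -0.008 0.0125 [340.6 240.1] [487. 484.]
wrist 0.022 0.008 -0.0125 [306.2 219.3] [280. 359.]
wrist 0.022 0.008 0.0125 [341.  219.4] [489. 359.]
```

```bash
python3 -m crank '{"xyz":[[0,0,0.2],[0,0,0.3],[0,0,0.4],[0,0,0.5],[0,0,0.6],[0,0,0.7],[0,0,0.8],[0,0,0.8]],"twist":[[0,0,0],[0,0,0],[0,0,0],[0,0,0],[0,0,0],[0,0,0],[0,0,0],[0,0,0]]}' 0;  python3 - <<'E'
from h import *
f=viewer.grab_frame("side"); cv2.imwrite("pics/s5.png",cv2.resize(f[:,:,::-1][130:220,240:360],None,fx=6,fy=6,interpolation=cv2.INTER_CUBIC))
print(ctrl.sense()["force"])
E
```

```text
time: 5.4
eef_pos: [0.4908, 0.1226, 0.115]
tcp_rot: [-0.0, 0.018, 1.0, -0.0]
force: [-0.0, -0.1, 1.3]
width: 0.004
[-0.19422726  0.35751551 -0.42191684]
```

View pics/s5.png

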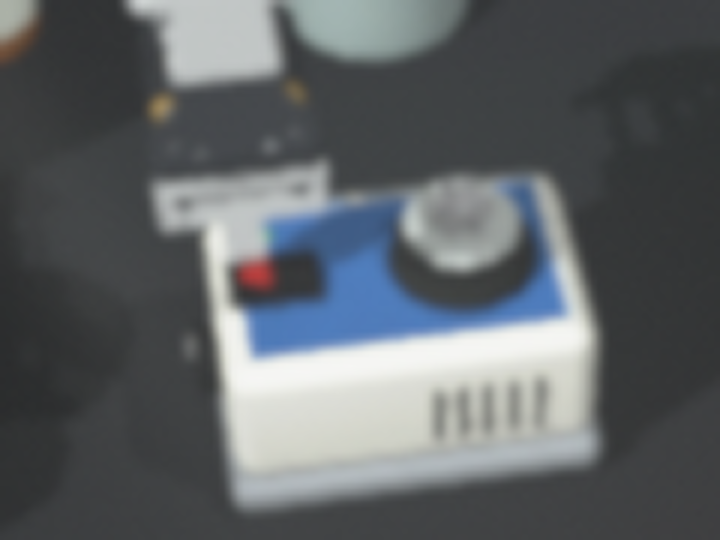

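```bash
python3 -m crank '{"xyz":[[0,0,0.1],[0,0,0.2],[0,0,0.3],[0,0,0.4],[0,0,0.5],[0,0,0.6],[0,0,0.6],[0,0,0.6]],"twist":[[0,0,0],[0,0,0],[0,0,0],[0,0,0],[0,0,0],[0,0,0],[0,0,0],[0,0,0]]}' 0;  python3 - <<'E'
from h import *
print(ctrl.sense()["force"])
E
```

```text
time: 6.45
eef_pos: [0.491, 0.1225, 0.1091]
tcp_rot: [0.0, 0.018, 1.0, -0.0]
force: [-0.5, 0.2, -0.3]
width: 0.005
[-0.45642572  0.2238215  -0.33002375]
```

```bash
python3 -m crank '{"xyz":[[0,0,0.1],[0,0,0.2],[0,0,0.3],[0,0,0.4],[0,0,0.5],[0,0,0.5],[0,0,0.5],[0,0,0.5]],"twist":[[0,0,0],[0,0,0],[0,0,0],[0,0,0],[0,0,0],[0,0,0],[0,0,0],[0,0,0]]}' 0;  python3 - <<'E'
from h import *
f=viewer.grab_frame("side"); cv2.imwrite("pics/s6.png",cv2.resize(f[:,:,::-1][130:220,240:360],None,fx=6,fy=6,interpolation=cv2.INTER_CUBIC))
f=viewer.grab_frame("wrist"); cv2.imwrite("pics/w6.png",cv2.resize(f[:,:,::-1][160:260,260:390],None,fx=6,fy=6,interpolation=cv2.INTER_CUBIC))
print(ctrl.sense()["force"])
E
```

```text
time: 7.45
eef_pos: [0.4915, 0.1225, 0.104]
tcp_rot: [0.001, 0.018, 1.0, -0.0]
force: [0.1, -0.2, -0.0]
width: 0.008
[-0.437971    0.79394823  0.38378978]
```

View pics/s6.png

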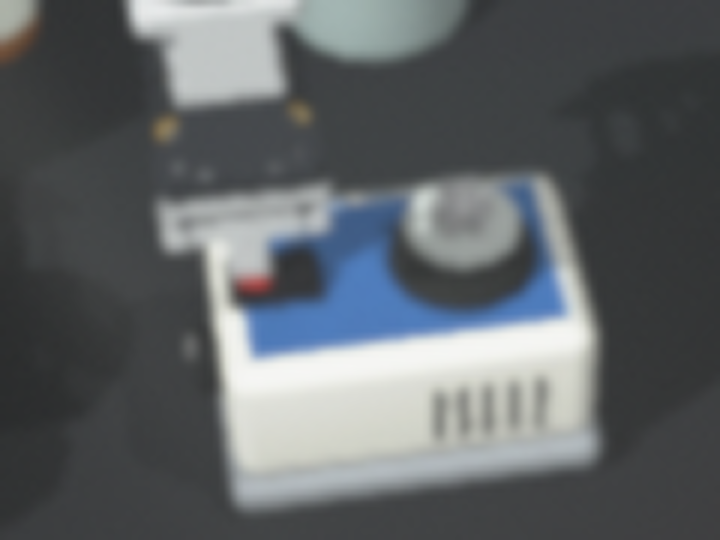

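View pics/w6.png

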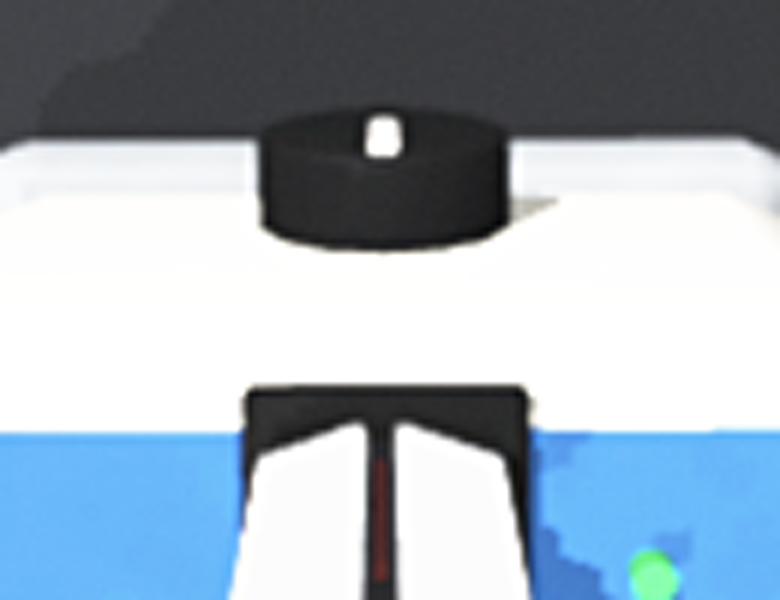

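```bash
python3 -m crank '{"xyz":[[0,0,0.05],[0,0,0.1],[0,0,0.15],[0,0,0.2],[0,0,0.25],[0,0,0.3],[0,0,0.3],[0,0,0.3]],"twist":[[0,0,0],[0,0,0],[0,0,0],[0,0,0],[0,0,0],[0,0,0],[0,0,0],[0,0,0]]}' 0;  python3 - <<'E'
from h import *
print(ctrl.sense()["force"])
f=viewer.grab_frame("side"); cv2.imwrite("pics/s7.png",cv2.resize(f[:,:,::-1][130:220,240:360],None,fx=6,fy=6,interpolation=cv2.INTER_CUBIC))
E
```

```text
time: 8.55
eef_pos: [0.491, 0.1226, 0.1021]
tcp_rot: [-0.0, 0.017, 1.0, -0.0]
force: [-3.3, 0.5, 8.6]
width: 0.005
[-3.25824364  0.54980013  8.59078781]
```

View pics/s7.png

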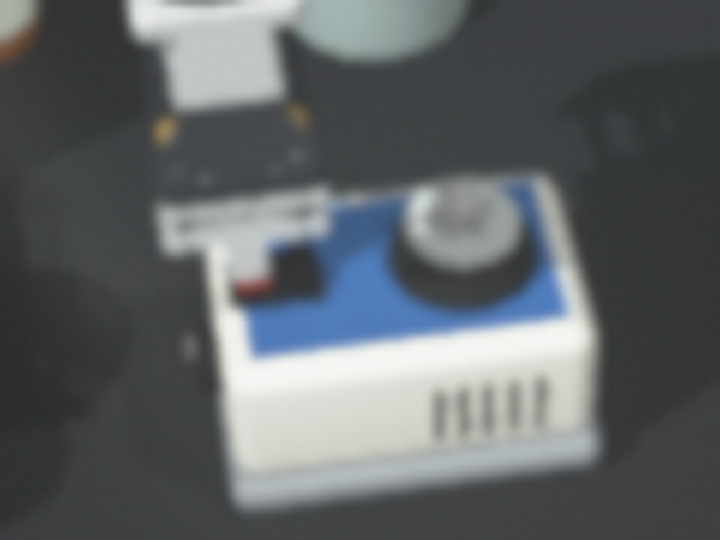

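```bash
python3 -m crank '{"xyz":[[0,0,-3],[0,0,-7],[0,-2,-10],[-0.5,-8,-11],[-1,-14,-11],[-1.5,-20,-11],[-2,-26,-11],[-2.5,-31,-11]],"twist":[[0,0,0],[0,0,5],[0,0,15],[0,0,25],[0,0,35],[0,0,45],[0,0,55],[0,0,64]]}' 0.6;  python3 - <<'E'
from h import *
K,V=cam("top")
print("small",back(K,V,(388,228),.03),"pink",back(K,V,(421,249),.03),"teal",back(K,V,(447,188),.03))
rows([.509,-.31,.2],-18.6)
f=viewer.grab_frame("top"); cv2.imwrite("pics/t8.png",cv2.resize(f[:,:,::-1][170:250,260:330],None,fx=7,fy=7,interpolation=cv2.INTER_CUBIC))
E
```

```text
time: 9.6
eef_pos: [0.5047, -0.1903, 0.2105]
tcp_rot: [-0.0, 0.547, 0.837, 0.0]
force: [0.6, -0.4, -0.0]
width: 0.602
small [ 0.4713257  -0.20041789  0.03      ] pink [ 0.39140042 -0.30391731  0.03      ] teal [ 0.59722854 -0.42356898  0.03      ]
t 9.6 xyz [-11.14  -4.4    1.05] twist [ 0.000e+00 -1.000e-02  4.222e+01] F [ 0.6 -0.4 -0. ] w 0.602
```

View pics/t8.png

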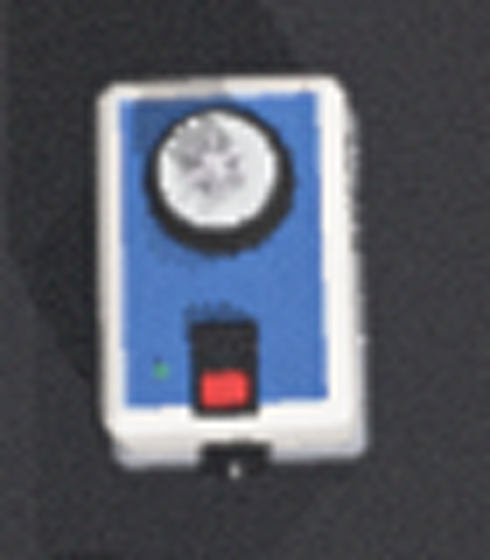

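```bash
python3 -m crank '{"xyz":[[-4,-1.5,1],[-8,-3,2],[-11,-4.4,3],[-11.1,-4.4,3],[-11.1,-4.4,3],[-11.1,-4.4,3],[-11.1,-4.4,3],[-11.1,-4.4,3]],"twist":[[0,0,10],[0,0,20],[0,0,30],[0,0,40],[0,0,42.2],[0,0,42.2],[0,0,42.2],[0,0,42.2]]}' 0.6;  python3 - <<'E'
from h import *
s=ctrl.sense(); f=viewer.grab_frame("wrist"); np.save("pics/w9.npy",pose(s));cv2.imwrite("pics/w9.png",f[:,:,::-1]); print(pose(s).round(4))
f=viewer.grab_frame("side"); cv2.imwrite("pics/s9.png",f[:,:,::-1])
cv2.imwrite("pics/s9m.png",cv2.resize(f[:,:,::-1][150:220,265:350],None,fx=6,fy=6,interpolation=cv2.INTER_CUBIC))
E
```

```text
time: 10.65
eef_pos: [0.51, -0.3072, 0.181]
tcp_rot: [-0.0, 0.81, 0.587, 0.0]
force: [-0.5, -0.4, -0.2]
width: 0.603
[[ 0.3118  0.9502 -0.      0.51  ]
 [ 0.9502 -0.3118  0.     -0.3072]
 [ 0.     -0.     -1.      0.181 ]
 [ 0.      0.      0.      1.    ]]
```

View pics/w9.png

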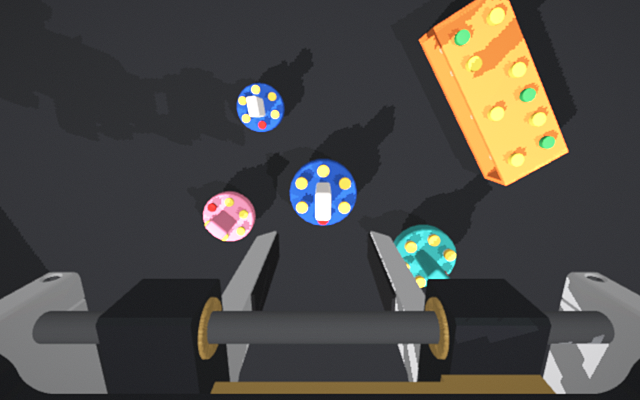

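View pics/s9m.png

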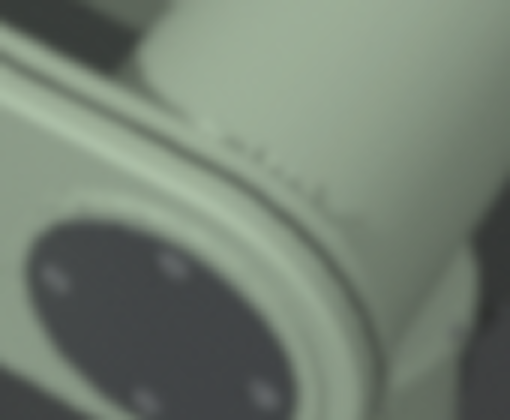

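View pics/s9.png

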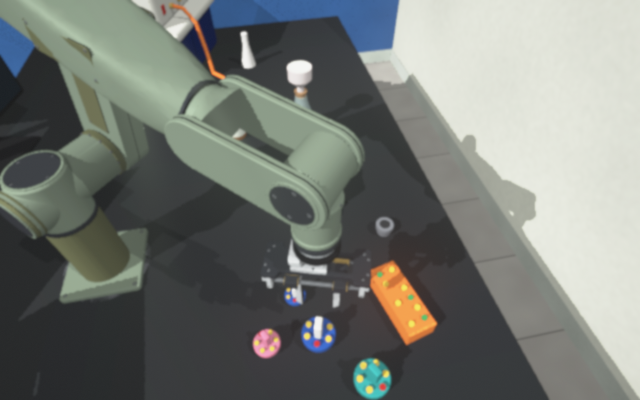

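Run:
```python
import cv2
t=cv2.imread("pics/w9.png")
cv2.imwrite("pics/w9c.png",cv2.resize(t[150:250,270:380],None,fx=6,fy=6,interpolation=cv2.INTER_CUBIC))
```

```text
(no output)
```

View pics/w9c.png

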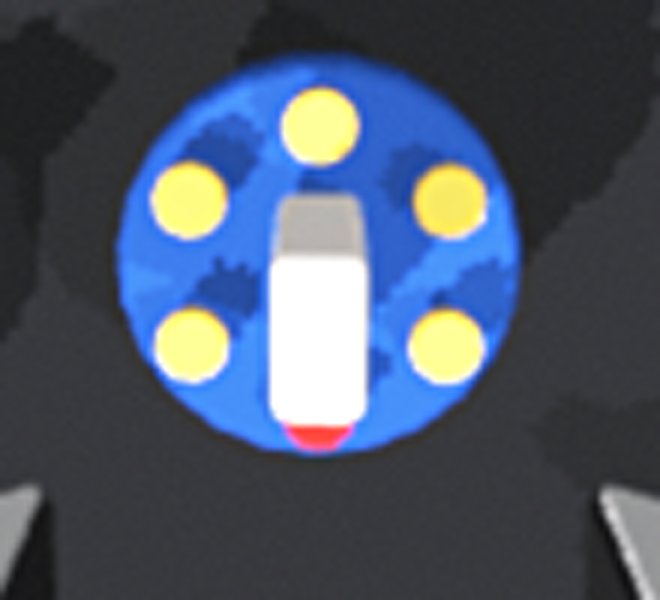

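Run:
```python
from h import *
c=viewer.get_calibration("wrist");K=c["camera_matrix"];Tt=np.load("pics/w9.npy");V=np.linalg.inv(Tt@c["tool_from_camera"])
g=lambda u,v:(270+(u+.5)/6-.5,150+(v+.5)/6-.5)
im=[g(*p) for p in [(446,346),(450,200),(320,126),(189,200),(192,345)]]
w=[back(K,V,p,.048) for p in im]
A=np.array(w)[:,:2]; 
obj=np.array([[27*np.cos(np.radians(a)),27*np.sin(np.radians(a))] for a in (60,120,180,240,300)])/1000
M,_=cv2.estimateAffinePartial2D(obj,A); print("scale",np.hypot(M[0,0],M[1,0]),"yaw",np.degrees(np.arctan2(M[1,0],M[0,0])),"ctr",M[:,2])
o3=np.c_[obj,np.full(5,.048)].tolist(); i3=list(im)
for (x,y),(u,v) in zip([(-.014,.0),(.014,.0)],[(319,257),(318,424)]): o3.append([x,y,.092]); i3.append(g(u,v))
ok,rv,tv=cv2.solvePnP(np.array(o3),np.array(i3),K,None); 
H=np.eye(4);H[:3,:3]=cv2.Rodrigues(rv)[0];H[:3,3]=tv.ravel(); W=np.linalg.inv(V)@H; print(W.round(4))
pr=cv2.projectPoints(np.array(o3),rv,tv,K,None)[0][:,0]; print((pr-np.array(i3)).round(1).tolist())
print(back(K,V,g(318.5,(257+424)/2),.092))
rows([M[0,2],M[1,2],.11],np.degrees(np.arctan2(M[1,0],M[0,0]))+90)
```

```text
Traceback (most recent call last):
cv2.error: OpenCV(4.12.0) /io/opencv/modules/calib3d/src/ptsetreg.cpp:1108: error: (-215:Assertion failed) count >= 0 && to.checkVector(2) == count in function 'estimateAffinePartial2D'
```

Run:
```python
from h import *
c=viewer.get_calibration("wrist");K=c["camera_matrix"];Tt=np.load("pics/w9.npy");V=np.linalg.inv(Tt@c["tool_from_camera"])
g=lambda u,v:(270+(u+.5)/6-.5,150+(v+.5)/6-.5)
im=[g(*p) for p in [(446,346),(450,200),(320,126),(189,200),(192,345)]]
A=np.ascontiguousarray(np.array([back(K,V,p,.048) for p in im])[:,:2])
obj=np.array([[27*np.cos(np.radians(a)),27*np.sin(np.radians(a))] for a in (60,120,180,240,300)])/1000
M,_=cv2.estimateAffinePartial2D(obj,A,ransacReprojThreshold=.01); print("scale",np.hypot(M[0,0],M[1,0]),"yaw",np.degrees(np.arctan2(M[1,0],M[0,0])),"ctr",M[:,2])
o3=np.c_[obj,np.full(5,.048)].tolist(); i3=list(im)
for (x,y),(u,v) in zip([(-.014,.0),(.014,.0)],[(319,257),(318,424)]): o3.append([x,y,.092]); i3.append(g(u,v))
o3=np.array(o3);i3=np.array(i3)
ok,rv,tv=cv2.solvePnP(o3,i3,K,None); 
H=np.eye(4);H[:3,:3]=cv2.Rodrigues(rv)[0];H[:3,3]=tv.ravel(); W=np.linalg.inv(V)@H; print(W.round(4))
pr=cv2.projectPoints(o3,rv,tv,K,None)[0][:,0]; print((pr-i3).round(1).tolist())
print(back(K,V,g(318.5,(257+424)/2),.092))
rows([M[0,2],M[1,2],.11],np.degrees(np.arctan2(M[1,0],M[0,0]))+90)
```

```text
scale 0.994802698974081 yaw -108.29622941473 ctr [ 0.50916364 -0.30887104]
[[-3.143e-01  9.493e-01 -3.100e-03  5.091e-01]
 [-9.493e-01 -3.143e-01 -7.400e-03 -3.090e-01]
 [-8.000e-03  6.000e-04  1.000e+00 -2.300e-03]
 [ 0.000e+00  0.000e+00  0.000e+00  1.000e+00]]
[[0.1, -0.1], [-0.1, 0.2], [-0.0, 0.0], [0.1, 0.0], [-0.0, -0.1], [-0.0, -0.2], [0.0, 0.2]]
[ 0.50911538 -0.30890164  0.092     ]
t 10.75 xyz [-0.18 -0.03  7.11] twist [0.01 0.   0.11] F [ 0.7 -0.8 -0.3] w 0.599
```

```bash
python3 -m crank '{"xyz":[[-0.2,0,4],[-0.2,0,7],[-0.2,0,9],[-0.2,0,10],[-0.2,0,10.8],[-0.2,0,11.5],[-0.2,0,11.5],[-0.2,0,11.5]],"twist":[[0,0,0],[0,0,0],[0,0,0],[0,0,0],[0,0,0],[0,0,0],[0,0,0],[0,0,0]]}' 0.6;  python3 - <<'E'
from h import *
print(ctrl.sense()["force"])
f=viewer.grab_frame("side"); cv2.imwrite("pics/s10.png",cv2.resize(f[:,:,::-1][255:375,240:400],None,fx=5,fy=5,interpolation=cv2.INTER_CUBIC))
f=viewer.grab_frame("wrist"); cv2.imwrite("pics/w10.png",f[:,:,::-1])
E
```

```text
time: 11.75
eef_pos: [0.5098, -0.3097, 0.0667]
tcp_rot: [0.001, 0.81, 0.586, 0.0]
force: [-0.9, 0.9, 0.3]
width: 0.601
[-0.87282316  0.93064793  0.32746794]
```

View pics/s10.png

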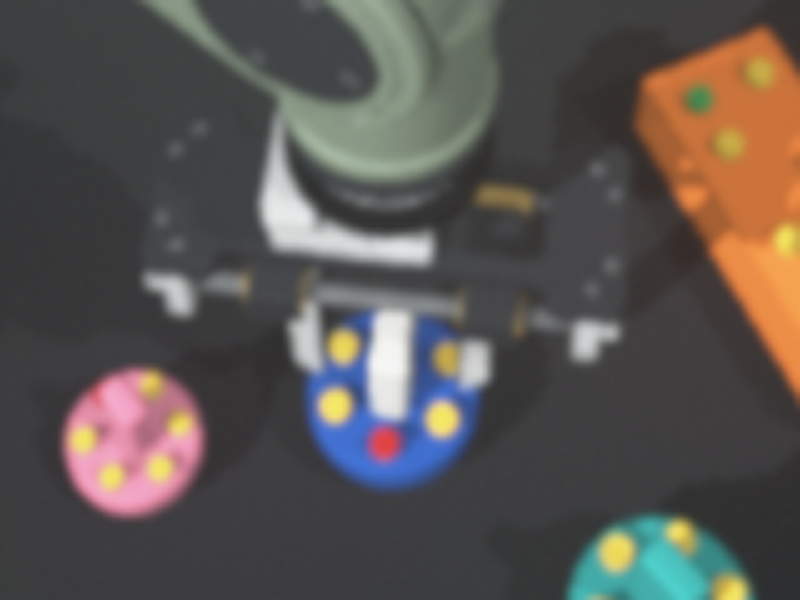

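View pics/w10.png

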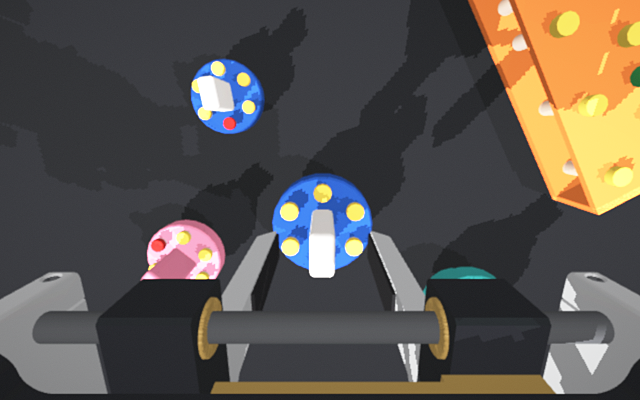

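Run:
```python
from h import *
s=ctrl.sense();T=pose(s);K,V=cam("side")
for z in (-.03,-.02,-.01,0,.01,.02):
  print(z,[((proj(K,V,(T@[x,y,z,1])[:3])-[240,255]+.5)*5).round(0).tolist() for x in (-.008,.008) for y in (-.028,-.040,.028,.040)])
rows([.5091,-.3089,.048],-18.25)
```

```text
-0.03 [[322.0, 342.0], [293.0, 339.0], [455.0, 357.0], [484.0, 361.0], [327.0, 306.0], [299.0, 303.0], [459.0, 320.0], [488.0, 324.0]]
-0.02 [[323.0, 352.0], [294.0, 349.0], [455.0, 367.0], [484.0, 370.0], [328.0, 316.0], [300.0, 313.0], [459.0, 330.0], [487.0, 334.0]]
-0.01 [[323.0, 362.0], [295.0, 358.0], [455.0, 377.0], [483.0, 380.0], [329.0, 326.0], [301.0, 323.0], [458.0, 340.0], [486.0, 343.0]]
0 [[324.0, 371.0], [297.0, 368.0], [454.0, 386.0], [482.0, 389.0], [329.0, 335.0], [302.0, 332.0], [458.0, 350.0], [486.0, 353.0]]
0.01 [[325.0, 380.0], [298.0, 377.0], [454.0, 395.0], [482.0, 398.0], [330.0, 345.0], [303.0, 342.0], [458.0, 359.0], [485.0, 362.0]]
0.02 [[326.0, 390.0], [299.0, 386.0], [454.0, 404.0], [481.0, 407.0], [331.0, 354.0], [304.0, 351.0], [457.0, 369.0], [484.0, 372.0]]
t 11.85 xyz [ 0.05 -0.09  1.87] twist [0.07 0.03 0.04] F [-0.6  0.3 -0.9] w 0.604
```

```bash
python3 -m crank '{"xyz":[[0,-0.05,0.5],[0,-0.05,0.9],[0,-0.05,1.2],[0,-0.05,1.35],[0,-0.05,1.35],[0,-0.05,1.35],[0,-0.05,1.35],[0,-0.05,1.35]],"twist":[[0,0,0],[0,0,0],[0,0,0],[0,0,0],[0,0,0],[0,0,0],[0,0,0],[0,0,0]]}' 0.6; python3 -m crank '{"xyz":[[0,0,0],[0,0,0],[0,0,0],[0,0,0],[0,0,0],[0,0,0],[0,0,0],[0,0,0]],"twist":[[0,0,0],[0,0,0],[0,0,0],[0,0,0],[0,0,0],[0,0,0],[0,0,0],[0,0,0]]}' 0;  python3 - <<'E'
from h import *
print(ctrl.sense()["force"])
f=viewer.grab_frame("side"); cv2.imwrite("pics/s11.png",cv2.resize(f[:,:,::-1][255:375,240:400],None,fx=5,fy=5,interpolation=cv2.INTER_CUBIC))
f=viewer.grab_frame("wrist"); cv2.imwrite("pics/w11.png",f[:,:,::-1])
E
```

```text
time: 12.85
eef_pos: [0.5089, -0.3092, 0.0527]
tcp_rot: [0.0, 0.81, 0.586, 0.0]
force: [-0.4, 0.3, 0.2]
width: 0.607
time: 13.85
eef_pos: [0.5089, -0.3092, 0.0525]
tcp_rot: [0.0, 0.81, 0.586, 0.0]
force: [0.8, 0.7, -0.8]
width: 0.155
[ 0.80491063  0.73179773 -0.81972357]
```

View pics/s11.png

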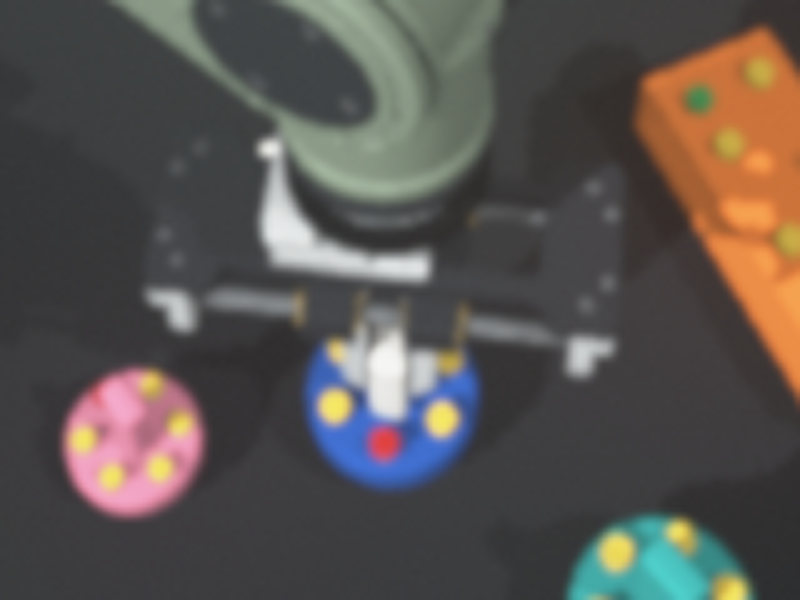

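View pics/w11.png

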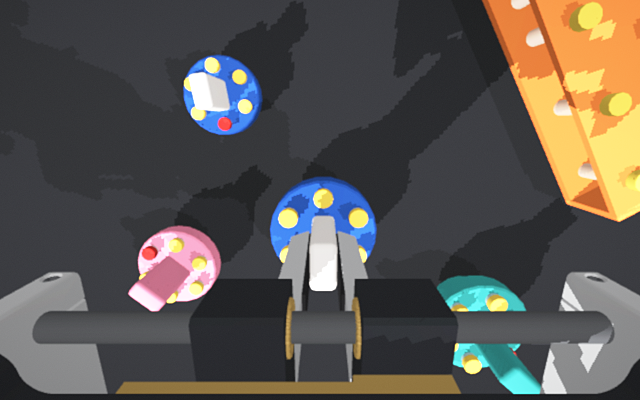

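```bash
python3 -m crank '{"xyz":[[0,0,-1],[0,0,-4],[0,0,-9],[1,-0.3,-14],[4,-1,-18],[8,-2,-18.7],[13,-3,-18.7],[18,-4.2,-18.7]],"twist":[[0,0,0],[0,0,0],[0,0,0],[0,0,0],[0,0,3],[0,0,6],[0,0,9],[0,0,12]]}' 0;python3 -c "
from h import *
rows([.54,.035,.24],-31.9)"
```

```text
time: 14.95
eef_pos: [0.5249, -0.1236, 0.24]
tcp_rot: [0.0, 0.868, 0.497, 0.0]
force: [1.2, 0.0, -2.7]
width: 0.157
t 14.95 xyz [14.45 -6.71  0.  ] twist [ 0.01 -0.01  1.55] F [ 1.2  0.  -2.7] w 0.157
```

```bash
python3 -m crank '{"xyz":[[4,-2,0],[8,-4,0],[12,-5.7,0],[14,-6.5,0],[14.4,-6.7,0],[14.4,-6.7,0],[14.4,-6.7,0],[14.4,-6.7,0]],"twist":[[0,0,0.5],[0,0,1],[0,0,1.5],[0,0,1.5],[0,0,1.5],[0,0,1.5],[0,0,1.5],[0,0,1.5]]}' 0;python3 - <<'E'
from h import *
s=ctrl.sense(); f=viewer.grab_frame("wrist"); np.save("pics/w12.npy",pose(s));cv2.imwrite("pics/w12.png",f[:,:,::-1]); print(pose(s).round(4),s["force"])
cv2.imwrite("pics/w12c.png",cv2.resize(f[20:170,240:410,::-1],None,fx=4,fy=4,interpolation=cv2.INTER_CUBIC))
E
```

```text
time: 15.95
eef_pos: [0.5397, 0.0321, 0.2395]
tcp_rot: [0.0, 0.874, 0.486, -0.0]
force: [-0.5, 1.0, -3.3]
width: 0.155
[[ 5.269e-01  8.499e-01 -2.000e-04  5.397e-01]
 [ 8.499e-01 -5.269e-01 -2.000e-04  3.210e-02]
 [-3.000e-04 -0.000e+00 -1.000e+00  2.395e-01]
 [ 0.000e+00  0.000e+00  0.000e+00  1.000e+00]] [-0.47763528  0.95089559 -3.29041273]
```

View pics/w12.png

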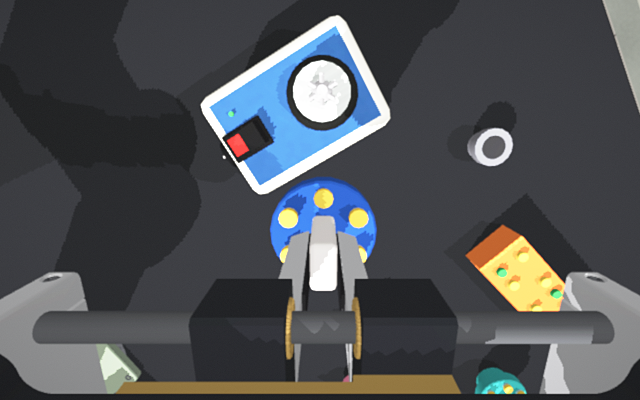

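View pics/w12c.png

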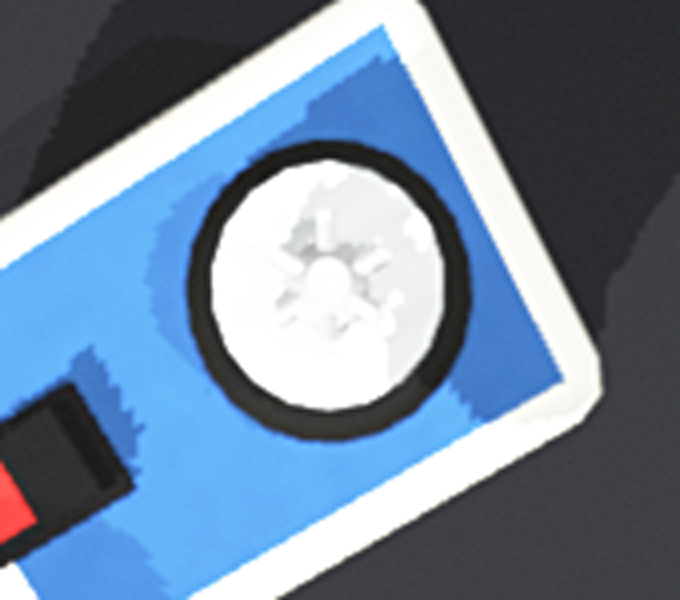

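Run:
```python
from h import *
c=viewer.get_calibration("wrist");K=c["camera_matrix"];V=np.linalg.inv(np.load("pics/w12.npy")@c["tool_from_camera"])
g=lambda u,v:(240+(u+.5)/4-.5,20+(v+.5)/4-.5)
P=np.array([back(K,V,g(*p),.127) for p in [(210,285),(444,285),(327,158),(327,411),(243,195),(412,195),(243,374),(412,374)]])
(cx,cy),r=cv2.minEnclosingCircle(P[:,:2].astype(np.float32)); print("flange",cx,cy,r, P[:4,:2].mean(0).round(4),"d",np.linalg.norm(P[0]-P[1]),np.linalg.norm(P[2]-P[3]))
print("tip",back(K,V,g(325,277),.145),"spl",back(K,V,g(324,212),.142))
e=[back(K,V,g(*p),.1) for p in [(0,270),(384,25)]];d=e[1]-e[0];print("yaw L",np.degrees(np.arctan2(d[1],d[0])))
e=[back(K,V,g(*p),.1) for p in [(190,598),(562,380)]];d=e[1]-e[0];print("yaw R",np.degrees(np.arctan2(d[1],d[0])))
e=[back(K,V,g(*p),.1) for p in [(562,380),(384,25)]];d=e[1]-e[0];print("back",np.degrees(np.arctan2(d[1],d[0]))-90)
f=cv2.imread("pics/w12.png"); cv2.imwrite("pics/w12h.png",cv2.resize(f[170:300,250:400],None,fx=5,fy=4.6,interpolation=cv2.INTER_CUBIC))
cv2.imwrite("pics/w12s.png",cv2.resize(f[70:110,300:345],None,fx=14,fy=14,interpolation=cv2.INTER_CUBIC))
```

```text
flange 0.5923386216163635 0.1194668784737587 0.02771521918475628 [0.5924 0.1198] d 0.05418940667459933 0.05516673761469882
tip [0.59227635 0.12022778 0.145     ] spl [0.59921061 0.13183157 0.142     ]
yaw L -1.9508614109080862
yaw R -1.7129244656689624
back -2.0036625243037065
```

View pics/w12h.png

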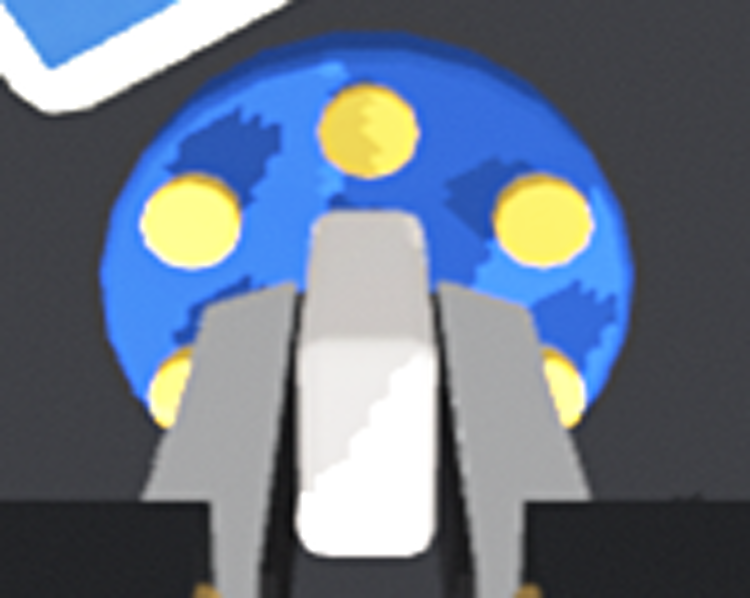

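View pics/w12s.png

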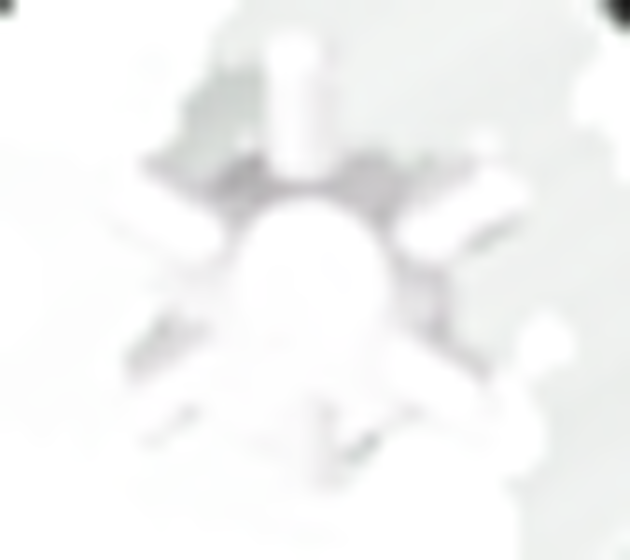

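Run:
```python
from h import *
c=viewer.get_calibration("wrist");K=c["camera_matrix"];T=np.load("pics/w12.npy");V=np.linalg.inv(T@c["tool_from_camera"])
g=lambda u,v:(250+(u+.5)/5-.5,170+(v+.5)/4.6-.5)
for dz in (0,.003,.0045,.006,.01):
  A=np.ascontiguousarray(np.array([back(K,V,g(*p),T[2,3]-dz) for p in [(543,220),(368,130),(190,222)]])[:,:2])
  obj=np.array([[27*np.cos(np.radians(a)),27*np.sin(np.radians(a))] for a in (120,180,240)])/1000
  M,_=cv2.estimateAffinePartial2D(obj,A,ransacReprojThreshold=.01); print(dz,"scale",np.hypot(M[0,0],M[1,0]).round(3),"yaw",np.degrees(np.arctan2(M[1,0],M[0,0])).round(2),"off world",(M[:,2]-T[:2,3]).round(4),"tool",(T[:2,:2].T@(M[:,2]-T[:2,3])).round(4))
rows([.5926,.1196,.235],-31.9)
```

```text
0 scale 0.971 yaw -121.51 off world [0.0017 0.0022] tool [0.0027 0.0003]
0.003 scale 0.987 yaw -121.51 off world [0.0011 0.0011] tool [0.0015 0.0003]
0.0045 scale 0.994 yaw -121.51 off world [0.0007 0.0006] tool [0.0009 0.0003]
0.006 scale 1.002 yaw -121.51 off world [0.0004 0.0001] tool [0.0003 0.0003]
0.01 scale 1.023 yaw -121.51 off world [-0.0004 -0.0012] tool [-0.0012  0.0003]
t 16.0 xyz [10.21 -0.11  0.45] twist [-0.    0.01  0.11] F [-1.   0.8 -3.4] w 0.161
```

```bash
python3 -m crank '{"xyz":[[3,0,0],[6,-0.05,0.2],[8.5,-0.1,0.5],[9.8,-0.1,1],[10.2,-0.1,1.5],[10.2,-0.1,2],[10.2,-0.1,2],[10.2,-0.1,2]],"twist":[[0,0,0],[0,0,0],[0,0,0],[0,0,0],[0,0,0],[0,0,0],[0,0,0],[0,0,0]]}' 0;python3 - <<'E'
from h import *
rows([.5926,.1196,.1795],-31.9)
f=viewer.grab_frame("side"); cv2.imwrite("pics/s13.png",cv2.resize(f[100:230,230:390,::-1],None,fx=4.5,fy=4.5,interpolation=cv2.INTER_CUBIC))
f=viewer.grab_frame("top"); cv2.imwrite("pics/t13.png",cv2.resize(f[150:250,240:350,::-1],None,fx=5,fy=5,interpolation=cv2.INTER_CUBIC))
rows([.5926,.1196,.1795],-31.9)
E
```

```text
time: 17.0
eef_pos: [0.5925, 0.1198, 0.2198]
tcp_rot: [0.0, 0.874, 0.487, 0.0]
force: [0.1, 0.6, -3.1]
width: 0.156
t 17.0 xyz [-0.01  0.02  4.03] twist [0.01 0.   0.15] F [ 0.1  0.6 -3.1] w 0.156
t 17.1 xyz [-0.04  0.01  4.05] twist [ 0.04 -0.02  0.16] F [-0.6 -0.4 -1.9] w 0.159
```

View pics/s13.png

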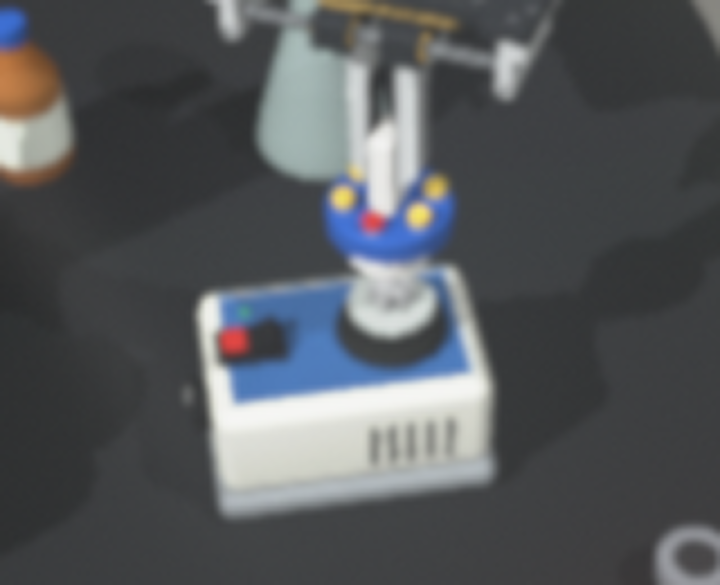

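```bash
python3 -m crank '{"xyz":[[0,0,0.5],[0,0,1],[0,0,1.5],[0,0,1.9],[0,0,2.2],[0,0,2.4],[0,0,2.5],[0,0,2.5]],"twist":[[0,0,0.3],[0,0,0.3],[0,0,0.3],[0,0,0.3],[0,0,0.3],[0,0,0.3],[0,0,0.3],[0,0,0.3]]}' 0;python3 - <<'E'
from h import *
rows([.5925,.1197,.1795],-31.9)
E
```

```text
time: 18.1
eef_pos: [0.5926, 0.1204, 0.1946]
tcp_rot: [0.0, 0.875, 0.485, 0.0]
force: [0.1, 1.2, -3.1]
width: 0.16
t 18.1 xyz [-0.06  0.03  1.51] twist [ 0.01 -0.   -0.11] F [ 0.1  1.2 -3.1] w 0.16
```

```bash
python3 -m crank '{"xyz":[[0,0,0.1],[0,0,0.2],[0,0,0.3],[0,0,0.4],[0,0,0.5],[0,0,0.6],[0,0,0.6],[0,0,0.6]],"twist":[[0,0,0],[0,0,0],[0,0,0],[0,0,0],[0,0,0],[0,0,0],[0,0,0],[0,0,0]]}' 0;python3 - <<'E'
from h import *
rows([.5925,.1197,.1795],-31.9)
E
```

```text
time: 19.1
eef_pos: [0.5926, 0.1204, 0.1886]
tcp_rot: [-0.0, 0.875, 0.485, 0.0]
force: [0.4, 0.9, -3.2]
width: 0.158
t 19.1 xyz [-0.06  0.03  0.91] twist [-0.   -0.   -0.11] F [ 0.4  0.9 -3.2] w 0.158
```

Underside now 9 mm above the flange with no contact force: meshed (an unmeshed head stops at 13–16 mm). Continue.

```bash
python3 -m crank '{"xyz":[[0,0,0.1],[0,0,0.2],[0,0,0.3],[0,0,0.4],[0,0,0.5],[0,0,0.6],[0,0,0.7],[0,0,0.7]],"twist":[[0,0,0],[0,0,0],[0,0,0],[0,0,0],[0,0,0],[0,0,0],[0,0,0],[0,0,0]]}' 0;python3 - <<'E'
from h import *
rows([.5925,.1197,.1795],-31.9)
f=viewer.grab_frame("side"); cv2.imwrite("pics/s14.png",cv2.resize(f[100:230,230:390,::-1],None,fx=4.5,fy=4.5,interpolation=cv2.INTER_CUBIC))
E
```

```text
time: 20.1
eef_pos: [0.5925, 0.1204, 0.1814]
tcp_rot: [-0.0, 0.875, 0.485, -0.0]
force: [0.6, 0.6, -2.8]
width: 0.16
t 20.1 xyz [-0.06  0.04  0.19] twist [-0.01  0.01 -0.11] F [ 0.6  0.6 -2.8] w 0.16
```

View pics/s14.png

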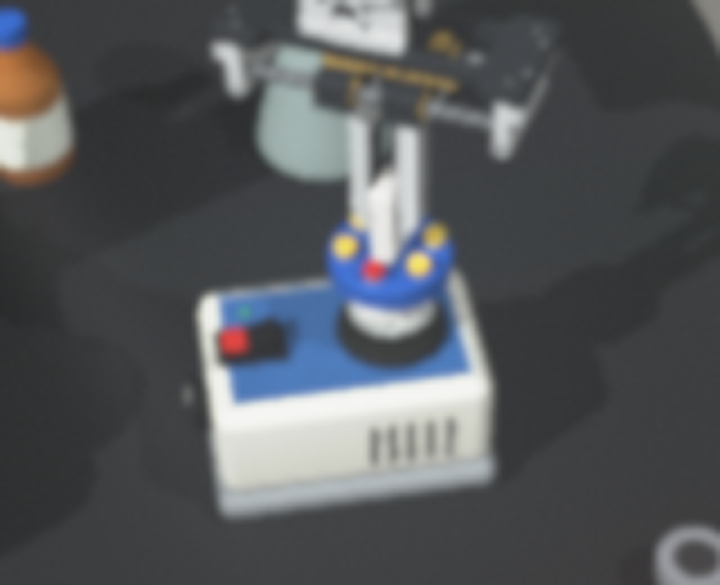

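```bash
python3 -m crank '{"xyz":[[0,0,0.1],[0,0,0.2],[0,0,0.3],[0,0,0.4],[0,0,0.5],[0,0,0.55],[0,0,0.6],[0,0,0.6]],"twist":[[0,0,0],[0,0,0],[0,0,0],[0,0,0],[0,0,0],[0,0,0],[0,0,0],[0,0,0]]}' 0
```

```text
time: 21.15
eef_pos: [0.5927, 0.1204, 0.1775]
tcp_rot: [0.0, 0.875, 0.485, 0.0]
force: [-4.0, 0.1, 5.8]
width: 0.159
```

```bash
python3 -m crank '{"xyz":[[-0.02,-0.03,0.1],[-0.02,-0.03,0.2],[-0.02,-0.03,0.3],[-0.02,-0.03,0.4],[-0.02,-0.03,0.45],[-0.02,-0.03,0.5],[-0.02,-0.03,0.5],[-0.02,-0.03,0.5]],"twist":[[0,0,0],[0,0,0],[0,0,0],[0,0,0],[0,0,0],[0,0,0],[0,0,0],[0,0,0]]}' 0; python3 -c "
from h import *
print(ctrl.sense()['force'])"
```

```text
time: 22.15
eef_pos: [0.5927, 0.1204, 0.1734]
tcp_rot: [0.0, 0.875, 0.485, 0.001]
force: [-4.0, -0.6, 9.3]
width: 0.156
[-4.02357087 -0.58757982  9.31635754]
```

```bash
python3 -m crank '{"xyz":[[0,0,0.05],[0,0,0.1],[0,0,0.1],[0,0,0.1],[0,0,0.1],[0,0,0.1],[0,0,0.1],[0,0,0.1]],"twist":[[0,0,0],[0,0,0],[0,0,0],[0,0,0],[0,0,0],[0,0,0],[0,0,0],[0,0,0]]}' 0
python3 - <<'E'
from h import *
s=ctrl.sense();print(s['force'],s["eef_pos"])
f=viewer.grab_frame("side"); cv2.imwrite("pics/s15.png",cv2.resize(f[100:230,230:390,::-1],None,fx=4.5,fy=4.5,interpolation=cv2.INTER_CUBIC))
f=viewer.grab_frame("wrist"); cv2.imwrite("pics/w15.png",f[:,:,::-1])
E
```

```text
time: 23.15
eef_pos: [0.5928, 0.1205, 0.1735]
tcp_rot: [0.001, 0.875, 0.485, 0.001]
force: [-5.2, -0.5, 13.0]
width: 0.154
[-5.22543849 -0.5197948  12.99365012] [0.5927634  0.12045151 0.17345123]
```

View pics/s15.png

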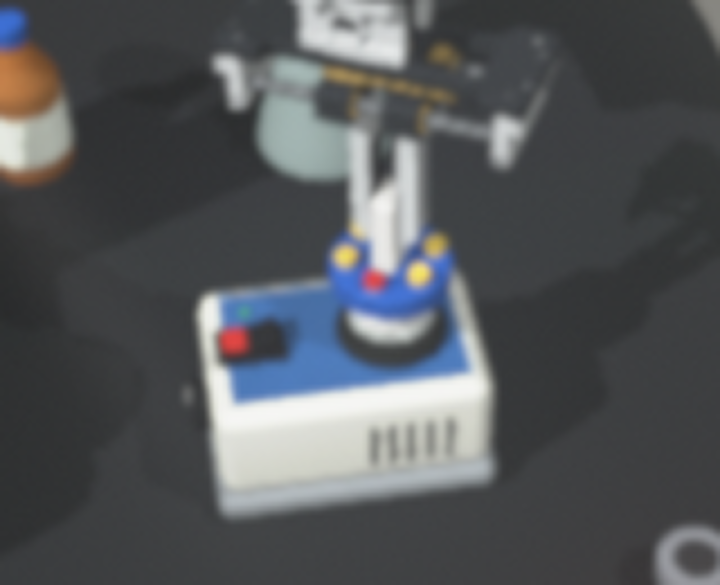

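View pics/w15.png

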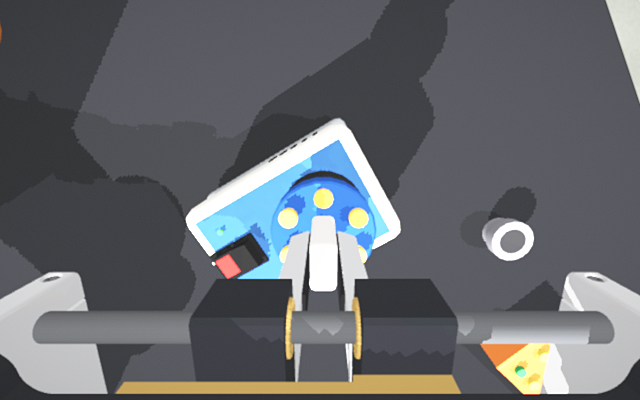

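```bash
python3 -c "
from bench import ctrl
print(ctrl.finish_job())"
```

```text
the job is handed in; nothing more can be done
None
```

I finished the job and handed it in at about 23 s, with the head still gripped and pressed down on the drive. No verdict was reported, so what follows is from my own measurements.

- **Rocker:** I pressed the red end down until it met its stop at about 8.6 N. The side and wrist pictures afterwards show the red end down and the rear end raised. The angle itself can't be read out, so touch mode is judged from the stop and the pictures.
- **Head:** I gripped the larger blue head by its white grip and turned it about 13° to line up with the splines. It went past the 13–16 mm height where an unmeshed head would stop, with no contact force.
- **Pressed down:** The tool ended about 6 mm below the height worked out for the seated head. The last push raised the force from 9 to 13 N without it sinking further, so the drive is bottomed. With the head's weight that is roughly 16 N on the drive, and the head had not slipped in the fingers.
- **Other things:** None of the moves came near anything else on the bench, though I did not re-measure where each bystander stands.

**Checks that disagreed:**
- **Fingertip length:** The pictures and the rocker contact both put the fingertips roughly level with the TCP, not 22 mm ahead of it as `ctrl.nose_length` says. I set the heights from what I saw and felt instead.
- **Sideways force:** About 5 N along -x remained on the tool while pressing, which suggests it was off centre by a fraction of a millimetre.

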